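Roll the long vial onto the reading line and trigger the reader

TASK

Without gripping or lifting anything, push the top of the long vial sideways with a fingertip, pressing only gently, so that it rolls across the plate and comes to rest lying centred along the black reading line. Only then press the button on top of the reader head fully down and let it go again. Leave the short vial and everything else where it is.

Things in the scene. Friction and masses are not known exactly. Their poses are not given: they have to be found in the camera images.
- station: Reading station, fixed to the worktop: flat bare aluminium plate 220 mm (its x) by 180 mm (its y), 6 mm thick, origin under its centre on the worktop, z up. A white reader head (75 mm in x, 62 mm in y, 52 mm high, centred at y = -121 mm) stands at its -y end, its dark window facing the plate; the push button sits on its top.
- read_line (a point): Middle of the black reading line, on the plate's top, 6 mm above the worktop. The line runs along y (the station's y axis) across the whole plate, 180 mm long, 3 mm wide, flush.
- long_vial: Longer, thicker of two amber glass vials with white caps: plain cylinder 28 mm in diameter, 95 mm long, 50 g, lying within 5 degrees of parallel to the line, its axis 45 to 61 mm from it, on either side. Origin mid-axis, 20 mm above the worktop (top 34 mm); y along the axis to the cap. Rolls easily, stops when let go slowly. A fingertip drawn over its top moves it half as far as the finger.
- short_vial: The shorter, thinner vial: 22 mm in diameter and 55 mm long, 25 g, lying on the plate on the other side of the line. Origin at the middle of its axis (17 mm above the worktop), y along the axis. To be left alone.
- read_button_top (a point): Centre of the top of the round push button (28 mm in diameter) on the reader head. It moves straight down.
- read_button (a joint): Travel of the push button in m: 0 released, 0.006 fully down (5 N); a spring returns it.
- timer: White bench timer 66 x 66 x 18 mm to the right of the station, a bystander; origin under its centre.
- calculator: Grey calculator 120 x 72 x 13 mm to the left of the station, a bystander; origin under its centre.
- marker_black: Black marker pen 135 mm long lying on the right, a bystander; origin under its middle.
Mind the look-alikes: they are no part of the job. Leave any green or red look-alike of the long_vial alone.

How it is judged:
On the way, in this order (a step that is already met when the one before it is completed fails the run):
1. the long vial has rolled over (its own z axis, up at the start, points downward) (angle between long_vial's own z axis and vertical above 2 rad).
2. the long vial lies at rest along the line, released by the fingers (x of long_vial in the frame of station between -0.007 and 0.007 m and y of long_vial in the frame of station between -0.04 and 0.04 m and angle between the y axis of long_vial and the y axis of station, either way round below 0.12 rad and z of long_vial in the frame of station between 0.017 and 0.023 m and linear speed of long_vial below 0.01 m/s and contact force between long_vial and the fingers below 0.05 N), for 0.3 s.
3. the button is pressed fully down (4.5 mm or more of its 6 mm) (value of joint read_button above 0.0045 m).
At the end, for the whole second after the job is handed in: The long vial lies at rest on the plate with its middle within 7 mm of the line's centre and within 40 mm of the middle of the line along it, parallel to the line within 0.12 rad (7 degrees), and the button is released (x of long_vial in the frame of station between -0.007 and 0.007 m and y of long_vial in the frame of station between -0.04 and 0.04 m and angle between the y axis of long_vial and the y axis of station, either way round below 0.12 rad and z of long_vial in the frame of station between 0.017 and 0.023 m and linear speed of long_vial below 0.01 m/s and value of joint read_button below 0.0015 m); the robot touches nothing.
It fails at once if the long vial is lifted more than 6 mm or falls off the plate (z of long_vial in the frame of station above 0.026 m or z of long_vial in the frame of station below 0.014 m).
It fails at once if the button is pressed while the long vial is not on the line (value of joint read_button above 0.003 m and (x of long_vial in the frame of station below -0.01 m or x of long_vial in the frame of station above 0.01 m)).
It fails at once if the long vial is pressed hard (over 40 N) (contact force between long_vial and the fingers above 40 N).
It fails at once if the short vial is moved more than 15 mm (distance of short_vial from where it was at the start of the episode above 0.015 m).
It fails at once if a bystander is moved more than 20 mm (distance of any of timer, calculator, marker_black from where it was at the start of the episode above 0.02 m).
It also fails if it takes over 56 s, if anything falls off the work surface, if the arm or the gripper's body presses on something with over 40 N, if the wrist force passes 120 N, or if a joint passes its speed limit or range.

ROBOT

A 6-joint arm with a two-finger parallel gripper is mounted at the origin on a cart in front of the work surface, level with it; the furniture and walls round the work are solid. World frame = base frame: x ahead of the robot, y to its left, z up, the work surface at z = 0. Lengths are in m, angles in rad, forces in N, time in s.
With the tool pointing down it reaches from about 0.35 to 0.975 m from the base axis. Payload 4.9 kg.
Tool frame: the origin (TCP) lies on the centre line of the jaws, within the pads' length; the fingertips stand manip.tcp_to_tips ahead of it and the grasp point (between the pads) is the TCP (manip.tcp_to_tips is the distance from the TCP to the fingertips, in m); y points along the fingers, z is the direction in which the jaws open and shut, and the axes are right-handed (so a half turn about y gives the same grasp; the last joint's range is limited). The gripper opens to 85 mm and grips with 20 to 120 N. Pads are 22 mm wide; open, the fingers measure 114 mm over their backs; the gripper's body (76 mm by 85 mm) begins 54 mm behind the grasp point. The pads swing forward as they close: fully open they stand 13 mm farther back than shut.
Start: joints at [1.133, 0.053, 1.613, -0, 1.476, -0.119], TCP at [0.196, 0.593, 0.25] pointing down, gripper open.
Joint ranges: [-3.01, 3.01], [-1.01, 2.22], [0.06, 2.58], [-1.02, 4.17], [0.09, 2.62], [-3.14, 3.14]. Speed limits (rad/s): [2.57, 2.57, 3.14, 3.14, 3.14, 3.14].

INTERFACE

Orientations are given as a unit quaternion [w, x, y, z].
In Python, from plant import manip gives the robot as it stands.
- The arm moves only by the tool apply_moves, never from a script. Its argument "moves" is a list of rows, each a list of 7 numbers: the gripper's target within -1 to 1 (shut at 1, half-way at 0, fully open at -1), then the shift along the tool's x, y, z in mm, then the turn, a rotation vector about the tool's x, y, z in degrees. A call has 1 to 20 rows; each row shifts and turns the commanded pose from where the row before left it, along the tool's axes as they then stand; what a row does not reach is not made up. A row lasts 1/10 s, in which the tool goes at most 50 mm and 8.59 degrees, less where a joint would pass 70% of its speed; a pose out of reach is approached as far as the arm can. A call with a gripper value outside its range is refused whole. The fingers move at their own pace and stop on an object; the grip force is fixed at half the most. Time passes only in rows, so rows that do not move let the fingers close. It gives the time, the measured TCP pose, the force and the opening at its end, in the units of the state.
- manip.state(): the state, without advancing time (a new reading comes with each control period).
- manip.grab_frame(name): name is "scene" or "side" or "wrist"; returns the picture (420x560x3 uint8, blue, green, red); there is no depth.
- manip.calibration(name): a dict with "mtx" (3x3 intrinsics, pixels), "T" (4x4, takes a point from camera to world coordinates); the wrist camera has in their place "T_tool_cam" (4x4, takes a point from camera to tool coordinates, whose origin is the TCP and whose axes are the tool frame's). Camera axes: x right, y down, z forward; pixel columns grow to the right and rows downward; lengths in m; the calibration is good to about 2 mm. The wrist camera is an equidistant fisheye: a pixel r from the principal point sees the ray r / f radians off the axis. A picture is of the moment at which its call begins: read the wrist's pose just before it. calibration takes no time and is no camera call.
- manip.job_done(): hands the job in, once; it reports no verdict.
The state is a dict: "time": time; "joint_pos": joint angles; "joint_vel": joint speeds; "joint_efforts": joint torques, N m; "tool_pos": TCP position; "tool_rot": TCP orientation; "contact_force": force on the tool from outside, world axes, zero at the start; "ft_torque": the same for the moment, N m; "gripper_width": opening from 0.0 (shut) to 1.0 (fully open).
Only numpy, scipy, OpenCV 4.12 (cv2) and the standard library are available. Lean on these libraries where they do the work, as an engineer would, in place of code of your own. Each camera call takes 0.05 s, during which the arm holds its last target. There are 200 camera calls.

## Working session

There is one attempt and no reset: what is moved stays moved. The work goes in short steps, Python scripts to look and compute and a tool call to move; the robot and the scene stay as the last step left them, time stands still between calls to the robot, and variables do not carry over. Pictures are saved under pics/ and viewed, about 8 in all and at most 12, crops included, and the job is handed in when it is done.

Besides the shell and the picture viewer there is one more tool, called after "Request:" as name(argument=value, ...), one argument or row to a line, values as JSON. apply_moves: Moves the arm, as the interface text tells. Its arguments: {"type":"object","properties":{"moves":{"type":"array","items":{"type":"array","items":{"type":"number"}}}},"required":["moves"]}

```bash
mkdir -p pics; ls; python3 - <<'E'
from plant import manip
import cv2
s=manip.state();print(s['time'],s['tool_pos'],s['tool_rot'],s['gripper_width'],manip.tcp_to_tips)
for n in("scene","side"):
    c=manip.calibration(n);print(n,c['mtx'].tolist() if hasattr(c['mtx'],'tolist') else c['mtx']);print(c['T'])
    cv2.imwrite(f'pics/{n}0.png',manip.grab_frame(n))
c=manip.calibration('wrist');print(c)
E
```

```text
pics
0.0 [0.1956507  0.59297349 0.24905834] [-0.69744033  0.69883953 -0.11245203  0.11204837] 0.9991404141313165 0.019
scene [[505.5561888095705, 0.0, 279.1708539542774], [0.0, 505.5561888095705, 206.51239243497656], [0.0, 0.0, 1.0]]
[[-0.97605595 -0.18648743  0.11196973  0.35383421]
 [-0.21736028  0.81649608 -0.53487256  0.72926164]
 [ 0.00832417 -0.54640332 -0.83748082  1.24960249]
 [ 0.          0.          0.          1.        ]]
side [[437.0582030363734, 0.0, 285.5999359469688], [0.0, 437.0582030363734, 208.07451958146862], [0.0, 0.0, 1.0]]
[[ 0.55037555 -0.60589064  0.57444171 -0.31404116]
 [-0.83482715 -0.40946386  0.36797142 -0.53680879]
 [ 0.01226268 -0.68208201 -0.73117286  1.09884848]
 [ 0.          0.          0.          1.        ]]
{'mtx': array([[325.1922621 ,   0.        , 283.34743383],
       [  0.        , 325.1922621 , 213.34404832],
       [  0.        ,   0.        ,   1.        ]]), 'T_tool_cam': array([[ 1.02294660e-04,  9.55399622e-01,  2.95316019e-01,
        -7.59899974e-02],
       [-4.24294707e-04, -2.95315953e-01,  9.55399554e-01,
        -1.24338150e-01],
       [ 9.99999905e-01, -2.23033296e-04,  3.75161758e-04,
        -4.02909333e-04],
       [ 0.00000000e+00,  0.00000000e+00,  0.00000000e+00,
         1.00000000e+00]])}
```

View pics/scene0.png

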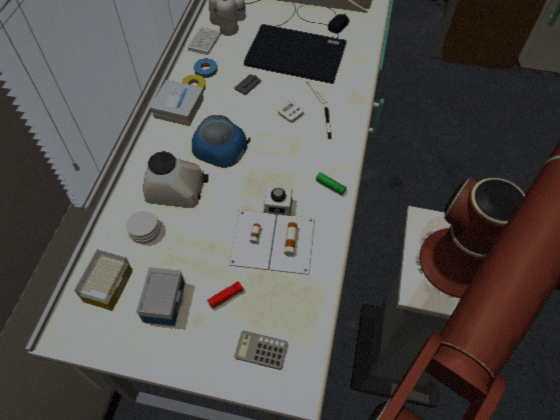

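View pics/side0.png

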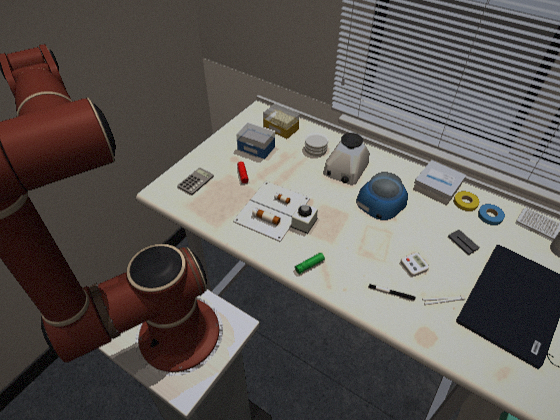

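Scene view: plate corners at about (238,211), (314,218), (310,273) and (232,265), with the button at (279,194). Candidates are the amber long vial (291,238), the amber short vial (255,232), a green look-alike (331,183) and a red look-alike (225,294). The amber one at (291,238) is the long vial: it lies on the plate, is the longer and thicker of the two amber vials, and has a white cap. I'll confirm in an enlarged crop and measure by colour.

```bash
cat > h.py <<'E'
import numpy as np, cv2
from plant import manip
from scipy.spatial.transform import Rotation as R
def ray(n,uv,z):
    c=manip.calibration(n);K=np.array(c['mtx']);T=np.array(c['T'])
    d=T[:3,:3]@np.linalg.inv(K)@np.array([uv[0],uv[1],1.]);o=T[:3,3]
    return o+d*(z-o[2])/d[2]
def Rt(s):
    q=s['tool_rot'];return R.from_quat([q[1],q[2],q[3],q[0]]).as_matrix()
def wray(s,uv,z):
    c=manip.calibration('wrist');K=c['mtx'];T=c['T_tool_cam']
    p=np.array([uv[0]-K[0,2],uv[1]-K[1,2]]);r=np.hypot(*p);a=r/K[0,0]
    d=np.r_[p/max(r,1e-9)*np.sin(a),np.cos(a)]
    M=Rt(s);o=M@T[:3,3]+s['tool_pos'];d=M@T[:3,:3]@d
    return o+d*(z-o[2])/d[2]
E
python3 - <<'E'
from h import *
for n,(x0,y0,x1,y1) in {'scene':(225,175,325,280),'side':(225,170,325,245)}.items():
    im=cv2.imread(f'pics/{n}0.png');c=im[y0:y1,x0:x1]
    cv2.imwrite(f'pics/{n}0c.png',cv2.resize(c,None,fx=5,fy=5,interpolation=cv2.INTER_CUBIC))
    hsv=cv2.cvtColor(c,cv2.COLOR_BGR2HSV)
    m=((hsv[...,0]<22)&(hsv[...,0]>3)&(hsv[...,1]>130)).astype('uint8')
    k,l,st,ce=cv2.connectedComponentsWithStats(m)
    for i in range(1,k):
        if st[i,4]>15: 
            uv=ce[i]+[x0,y0];print(n,'amber',uv,st[i],ray(n,uv,.03))
    m=(c.max(2)<70).astype('uint8')
    k,l,st,ce=cv2.connectedComponentsWithStats(m)
    for i in range(1,k):
        if st[i,4]>15: print(n,'dark',ce[i]+[x0,y0],st[i])
for p in [(238,211),(314,218),(310,273),(232,265)]: print(ray('scene',p,.006))
print('button',ray('scene',(279,193),.06))
E
```

```text
scene amber [292.33333333 224.60606061] [64 47  8  6 33] [0.46754042 0.00146037 0.03      ]
scene amber [254.57894737 234.26315789] [27 58  6  4 19] [0.5635167  0.05546254 0.03      ]
scene amber [289.94230769 242.65384615] [61 65  9  7 52] [0.46216389 0.05968707 0.03      ]
scene dark [320.4  181.56] [91  4  9  7 25]
scene dark [277.94339623 196.39622642] [ 46  14  15  13 106]
scene dark [278.5177665  209.65989848] [ 39  24  28  17 197]
side amber [287.36842105 200.05263158] [60 28  5  5 19] [0.56023411 0.01666421 0.03      ]
side amber [259.51282051 213.20512821] [32 40  7  8 39] [0.45804609 0.05978654 0.03      ]
side amber [275.72340426 219.95744681] [47 46  8  9 47] [ 0.46341798 -0.00137754  0.03      ]
side dark [244.85 180.7 ] [16  9  7  5 20]
side dark [304.34939759 212.03614458] [73 37 14 10 83]
side dark [305.15873016 226.03174603] [65 43 27 21 63]
side dark [258.71428571 216.33333333] [31 44  7  6 21]
side dark [275.91666667 222.33333333] [47 49  8  7 24]
[ 0.63382797 -0.02297532  0.006     ]
[ 0.41311943 -0.04867394  0.006     ]
[0.39204341 0.12616513 0.006     ]
[0.6041711  0.14967899 0.006     ]
button [ 0.52338677 -0.07542386  0.06      ]
```

View pics/scene0c.png

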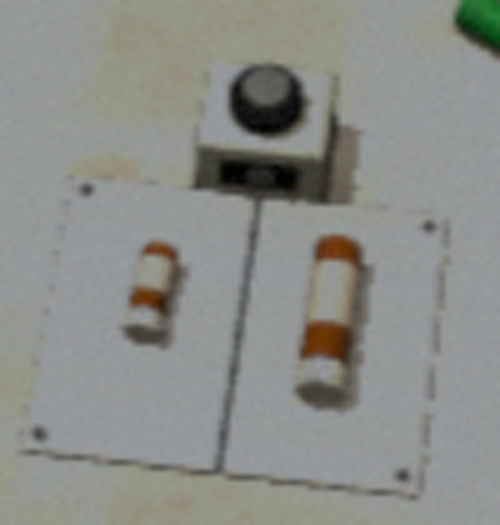

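The crop confirms it: the long amber vial with the white cap lies right of the line in the image, at about (325,320) in the crop, and the short one is on the left at (150,290). I'll fit the station from the plate corners and plan the approach.

```bash
python3 - <<'E'
from h import *
cr=lambda u,v:(225+u/5-.4,175+v/5-.4)
P={k:ray('scene',cr(*v),.006)[:2] for k,v in dict(TL=(68,177),TR=(447,222),BR=(418,496),BL=(22,452),L0=(258,198),L1=(218,472)).items()}
print(P)
print([np.linalg.norm(P[a]-P[b]) for a,b in(('TL','TR'),('TR','BR'),('BR','BL'),('BL','TL'))])
c=(P['TL']+P['TR']+P['BL']+P['BR'])/4
y=P['BR']+P['BL']-P['TL']-P['TR'];y/=np.linalg.norm(y)
print('c',c,'y',y,'yaw',np.degrees(np.arctan2(-y[0],y[1])))
x=np.array([y[1],-y[0]]);print('xaxis',x,'button pred',c-.121*y,'line proj',[(P[k]-c)@x for k in('L0','L1')])
for nm,q in dict(bot=(340,240),cap=(322,395)).items():
    p=ray('scene',cr(*q),.025)[:2]-c;print(nm,p@x,p@y)
s=manip.state();print(Rt(s).round(3),s['joint_pos'])
# turn about tool y so tool x aligned to +-station y
for sg in(1,-1):
    t=Rt(s).T@np.r_[sg*y,0];print(sg,t,'turn about y deg',np.degrees(np.arctan2(-t[2],t[0])))
E
```

```text
{'TL': array([ 0.63416301, -0.02645651]), 'TR': array([ 0.41250465, -0.04532346]), 'BR': array([0.39635305, 0.12958213]), 'BL': array([0.61214713, 0.15149   ]), 'L0': array([ 0.52272248, -0.03700764]), 'L1': array([0.50509539, 0.13955826])}
[np.float64(0.22245985472346866), np.float64(0.17564975926558338), np.float64(0.21690329452997256), np.float64(0.1793032637892304)]
c [0.51379196 0.05232304] y [-0.10754121  0.99420063] yaw 6.1735964801318515
xaxis [0.99420063 0.10754121] button pred [ 0.52680444 -0.06797524] line proj [np.float64(-0.0007280000097362353), np.float64(0.0007352461797529088)]
bot -0.051417969538988056 -0.055301896914443455
cap -0.051228097770740916 0.044284150726397235
[[ 0.95  -0.001  0.313]
 [-0.313 -0.002  0.95 ]
 [-0.    -1.    -0.002]] [ 1.13298681e+00  5.33104913e-02  1.61413357e+00 -8.71758919e-06
  1.47598065e+00 -1.18967872e-01]
1 [-0.41376934 -0.00157061  0.9103804 ] turn about y deg -114.44187191419385
-1 [ 0.41376934  0.00157061 -0.9103804 ] turn about y deg 65.55812808580615
```

Request:
apply_moves(
  moves=[
    [1,32.6,4.6,-34,0,0,0],
    [1,32.6,4.6,-34,0,0,0],
    [1,32.6,4.6,-34,0,0,0],
    [1,32.6,4.6,-34,0,0,0],
    [1,32.6,4.6,-34,0,0,0],
    [1,32.6,4.6,-34,0,0,0],
    [1,32.6,4.6,-34,0,0,0],
    [1,32.6,4.6,-34,0,0,0],
    [1,32.6,4.6,-34,0,0,0],
    [1,32.6,4.6,-34,0,0,0],
    [1,32.6,4.6,-34,0,0,0],
    [1,32.6,4.6,-34,0,0,0],
    [1,32.6,4.6,-34,0,0,0],
    [1,0,0,0,0,8.2,0],
    [1,0,0,0,0,8.2,0],
    [1,0,0,0,0,8.2,0],
    [1,0,0,0,0,8.2,0],
    [1,0,0,0,0,8.2,0],
    [1,0,0,0,0,8.2,0],
    [1,0,0,0,0,8.2,0],
  ],
)

```text
time: 2.1
tool_pos: [0.4594, 0.0409, 0.19]
tool_rot: [-0.557, 0.557, -0.436, 0.435]
contact_force: [-0.8, 1.1, -0.0]
gripper_width: -0.003
```

Request:
apply_moves(
  moves=[
    [1,0,0,0,0,8.2,0],
    [1,0,0,0,0,0,0],
    [1,0,0,0,0,0,0],
  ],
)

```text
time: 2.4
tool_pos: [0.4596, 0.041, 0.1902]
tool_rot: [-0.527, 0.527, -0.472, 0.472]
contact_force: [-0.3, 0.4, -0.3]
gripper_width: -0.0
```

```bash
python3 - <<'E'
from h import *
s=manip.state();print(s['time'],s['tool_pos'],Rt(s).round(3),s['contact_force'],s['gripper_width'])
im=manip.grab_frame('wrist');cv2.imwrite('pics/w1.png',im)
E
```

```text
2.4 [0.45956844 0.04096198 0.19017038] [[ 0.11  -0.001  0.994]
 [-0.994  0.     0.11 ]
 [-0.    -1.    -0.001]] [-0.343116    0.38800022 -0.28173525] -0.0002537654196379232
```

View pics/w1.png

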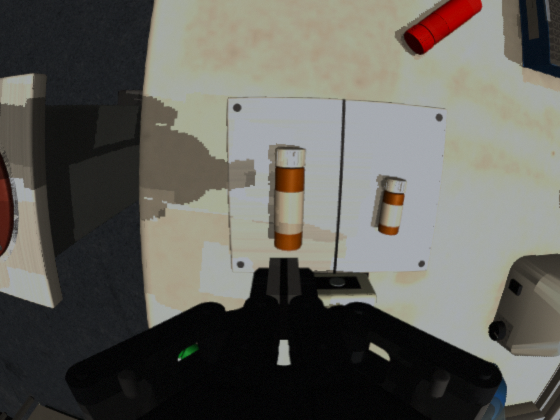

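The wrist view is clear: long vial from cap (291,150) to bottom (288,248), line from (344,99) to (336,270), short vial at (392,207), shut fingers at (285,280). Next I measure the vial against the line in the tool frame.

```bash
cat > m.py <<'E'
from h import *
import sys
def measure(name,s):
    im=cv2.imread(name).astype(int)
    M=Rt(s);rel=lambda p:(M.T@(p-s['tool_pos']))*1000   # tool mm
    hsv=cv2.cvtColor(im.astype('uint8'),cv2.COLOR_BGR2HSV)
    m=((hsv[...,0]<22)&(hsv[...,0]>3)&(hsv[...,1]>150)&(hsv[...,2]>60)).astype('uint8')
    k,l,st,ce=cv2.connectedComponentsWithStats(m)
    for i in range(1,k):
        if st[i,4]>60 and 230<ce[i][0]<450 and 90<ce[i][1]<300:
            # left/right edges along rows, mid row
            ys=range(st[i,1]+2,st[i,1]+st[i,3]-2)
            L=np.mean([[np.where(l[y]==i)[0].min()-.5,y] for y in ys],0);Rr=np.mean([[np.where(l[y]==i)[0].max()+.5,y] for y in ys],0)
            a,b=rel(wray(s,L,.02)),rel(wray(s,Rr,.02))
            print('amber',ce[i].round(1),st[i][:5],'edges x,z',a[[0,2]].round(1),b[[0,2]].round(1),'mid z',((a+b)/2)[2].round(1))
    return im,rel
E
python3 - <<'E'
from m import *
s=manip.state()
im,rel=measure('pics/w1.png',s)
g=im.sum(2)
for y in(110,125,180,220,250,262):
    x0=round(344-(y-99)*8/171);seg=g[y,x0-9:x0+10];w=np.clip(seg.max()*.7-seg,0,None);u=(w*np.arange(x0-9,x0+10)).sum()/w.sum()
    p=wray(s,(u,y),.006);print('line',y,u.round(1),rel(p)[[0,2]].round(1))
for n,uv in dict(TL=(229,97),TR=(445,108),BL=(231,271),BR=(433,271)).items():
    print(n,rel(wray(s,uv,.006))[[0,2]].round(1))
for n,uv in dict(cap=(291,149),bot=(288,249)).items(): print(n,rel(wray(s,uv,.022))[[0,2]].round(1))
E
```

```text
amber [290.4 179.6] [277 168  27  24 596] edges x,z [-17.   -6.1] [-17.   17.7] mid z 5.8
amber [395.1 198.8] [387 193  17  12 173] edges x,z [ 0.6 99.8] [  0.4 116.6] mid z 108.2
amber [388.8 230. ] [380 225  18  10 120] edges x,z [32.5 95.9] [ 32.7 114. ] mid z 104.9
amber [287.8 241.1] [275 232  27  18 390] edges x,z [43.4 -8.7] [43.4 16.1] mid z 3.7
line 110 343.1 [-82.   55.7]
line 125 342.8 [-67.6  55.7]
line 180 340.4 [-14.1  55. ]
line 220 338.1 [27.  54.5]
line 250 336.0 [60.  54.2]
line 262 334.9 [73.9 53.9]
TL [-94.3 -51.7]
TR [-91.7 163.2]
BL [ 84.7 -56.8]
BR [ 89.4 171.5]
cap [-45.5   6.2]
bot [51.6  3.9]
```

Request:
apply_moves(
  moves=[
    [1,3,30,-5,0,0,0],
    [1,0,35,0,0,0,0],
    [1,0,35,0,0,0,0],
    [1,0,20,0,0,0,0],
    [1,0,10,0,0,0,0],
    [1,0,4,0,0,0,0],
    [1,0,0,0,0,0,0],
  ],
)

```text
time: 3.15
tool_pos: [0.4556, 0.0374, 0.0569]
tool_rot: [0.526, -0.526, 0.472, -0.473]
contact_force: [0.4, -0.6, 0.9]
gripper_width: 0.004
```

Request:
apply_moves(
  moves=[
    [1,0,1,0,0,0,0],
    [1,0,0,0,0,0,0],
  ],
)

```text
time: 3.35
tool_pos: [0.4561, 0.0374, 0.0568]
tool_rot: [0.527, -0.526, 0.472, -0.473]
contact_force: [0.3, -0.2, -0.7]
gripper_width: 0.001
```

Request:
apply_moves(
  moves=[
    [1,0,1,0,0,0,0],
    [1,0,0,0,0,0,0],
  ],
)

```text
time: 3.55
tool_pos: [0.4554, 0.0374, 0.0549]
tool_rot: [0.526, -0.526, 0.472, -0.473]
contact_force: [0.4, 0.6, 0.4]
gripper_width: -0.0
```

Request:
apply_moves(
  moves=[
    [1,0,1,0,0,0,0],
    [1,0,0,0,0,0,0],
  ],
)

```text
time: 3.75
tool_pos: [0.4551, 0.0374, 0.0534]
tool_rot: [-0.526, 0.526, -0.473, 0.472]
contact_force: [-0.2, 0.3, 0.3]
gripper_width: 0.002
```

Request:
apply_moves(
  moves=[
    [1,0,0.7,0,0,0,0],
    [1,0,0,0,0,0,0],
  ],
)

```text
time: 3.95
tool_pos: [0.455, 0.0374, 0.0527]
tool_rot: [-0.526, 0.526, -0.473, 0.472]
contact_force: [0.7, -0.5, 1.3]
gripper_width: -0.001
```

Request:
apply_moves(
  moves=[
    [1,0,0.7,0,0,0,0],
    [1,0,0,0,0,0,0],
  ],
)

```text
time: 4.15
tool_pos: [0.4556, 0.0374, 0.0526]
tool_rot: [0.526, -0.526, 0.472, -0.473]
contact_force: [0.3, -0.6, 2.9]
gripper_width: 0.002
```

Request:
apply_moves(
  moves=[
    [1,0,0.3,2,0,0,0],
    [1,0,0,3,0,0,0],
    [1,0,0,3,0,0,0],
    [1,0,0,3,0,0,0],
    [1,0,0,3,0,0,0],
    [1,0,0,0,0,0,0],
  ],
)

```text
time: 4.75
tool_pos: [0.4704, 0.0388, 0.0529]
tool_rot: [0.527, -0.526, 0.472, -0.473]
contact_force: [-0.0, -0.4, 5.6]
gripper_width: -0.002
```

```bash
python3 - <<'E'
from m import *
s=manip.state();print(s['time'],s['tool_pos'],s['contact_force'])
im=manip.grab_frame('wrist');cv2.imwrite('pics/w2.png',im)
E
```

```text
4.75 [0.47043814 0.03879119 0.05286739] [-0.03022664 -0.40792913  5.57466949]
```

View pics/w2.png

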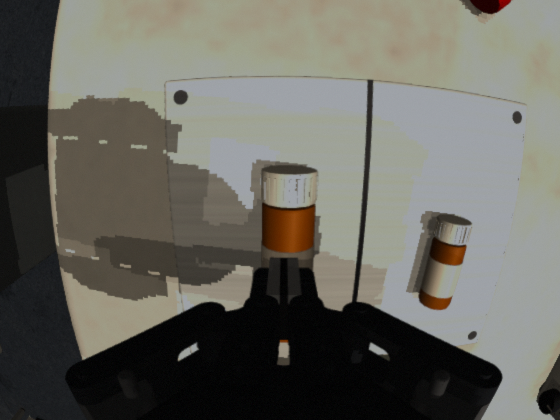

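The vial is rolling under the tip: its cap is at (290,187), just ahead of the finger centre at (285,275), and the line is at (366,200). I'll continue the stroke.

Request:
apply_moves(
  moves=[
    [1,0,0,3,0,0,0],
    [1,0,0,3,0,0,0],
    [1,0,0,3,0,0,0],
    [1,0,0,3,0,0,0],
    [1,0,0,3,0,0,0],
    [1,0,0,2,0,0,0],
    [1,0,0,0,0,0,0],
  ],
)

```text
time: 5.5
tool_pos: [0.4872, 0.0404, 0.0528]
tool_rot: [0.526, -0.526, 0.472, -0.473]
contact_force: [0.1, -0.9, 5.7]
gripper_width: 0.003
```

```bash
cat > rel.py <<'E'
from h import *
s=manip.state();im=manip.grab_frame('wrist')
import sys;cv2.imwrite(f'pics/{sys.argv[1]}.png',im)
M=Rt(s);rel=lambda p:(M.T@(p-s['tool_pos'])*1000)[[0,2]].round(1)
hsv=cv2.cvtColor(im,cv2.COLOR_BGR2HSV)
m=((hsv[...,0]<22)&(hsv[...,0]>3)&(hsv[...,1]>150)&(hsv[...,2]>50)).astype('uint8')
k,l,st,ce=cv2.connectedComponentsWithStats(m)
print(s['time'],s['tool_pos'],s['contact_force'])
for i in range(1,k):
    if st[i,4]>80 and ce[i][1]<310:
        out=[]
        for y in (st[i,1]+6,st[i,1]+st[i,3]-5):
            c=np.where(l[y]==i)[0];a,b=rel(wray(s,(c.min()-.5,y),.02)),rel(wray(s,(c.max()+.5,y),.02))
            out+=[((a+b)/2).round(1),(b-a)[1].round(1)]
        print('amber',ce[i].round(),st[i,4],*out)
g=im.sum(2).astype(int)
for y in(120,160,200,240):
    r=g[y,230:430]; bl=cv2.blackhat(r.astype('uint16').reshape(1,-1),np.ones((1,25),'uint8'))[0]
    u=[i+230 for i in np.where((bl>.6*bl.max())&(bl>90))[0]]
    print('line',y,u[:1],u[-1:],np.mean(u) if u else '',rel(wray(s,(np.mean(u),y),.006)) if u else '')
E
python3 rel.py w3
```

```text
5.5 [0.48718639 0.04036586 0.05283065] [ 0.10626032 -0.88391623  5.6750161 ]
amber [273. 229.] 2069 [-28.   -6.2] 25.3 [-7.7 -7. ] 22.1
amber [426. 255.] 506 [-4.4 80.9] 17.6 [ 1.9 79.7] 18.4
amber [411. 304.] 307 [28.8 77.2] 19.8 [33.2 78. ] 15.9Traceback (most recent call last):
  File "rel.py", line 18, in <module>
    r=g[y,230:430]; bl=cv2.blackhat(r.astype('uint16').reshape(1,-1),np.ones((1,25),'uint8'))[0]
                       ^^^^^^^^^^^^
AttributeError: module 'cv2' has no attribute 'blackhat'
```

```bash
sed -i "s/cv2.blackhat(r.astype('uint16').reshape(1,-1),/cv2.morphologyEx(r.astype('uint16').reshape(1,-1),cv2.MORPH_BLACKHAT,/" rel.py
```

Request:
apply_moves(
  moves=[
    [1,0,-2,0,0,0,0],
    [1,0,-6,0,0,0,0],
    [1,0,0,-16,0,0,0],
    [1,0,3,0,0,0,0],
    [1,0,0,0,0,0,0],
  ],
)

```text
time: 6.05
tool_pos: [0.4694, 0.0391, 0.0561]
tool_rot: [-0.526, 0.526, -0.473, 0.472]
contact_force: [0.6, -0.5, -0.6]
gripper_width: 0.004
```

```bash
python3 rel.py w4
```

```text
6.05 [0.46939851 0.03912006 0.05606598] [ 0.5759187  -0.54086038 -0.60563799]
amber [307. 228.] 1926 [-26.5  12.1] 24.4 [-7.4 11.5] 23.2
amber [451. 253.] 436 [-3.6 99.1] 17.2 [ 2.8 98.3] 18.8
amber [435. 300.] 276 [29.2 95.6] 19.4 [33.8 96.2] 17.3
line 120 [np.int64(368)] [np.int64(372)] 370.0 [-74.3  46.2]
line 160 [np.int64(366)] [np.int64(370)] 368.0 [-52.2  45.9]
line 200 [np.int64(281)] [np.int64(367)] 351.0 [-29.3  37.4]
line 240 [np.int64(360)] [np.int64(429)] 394.5 [-4.7 66.1]
```

Request:
apply_moves(
  moves=[
    [1,0,3,2,0,0,0],
    [1,0,1,0,0,0,0],
    [1,0,1,0,0,0,0],
    [1,0,0,2,0,0,0],
    [1,0,0,3,0,0,0],
    [1,0,0,3,0,0,0],
    [1,0,0,3,0,0,0],
    [1,0,0,3,0,0,0],
    [1,0,0,3,0,0,0],
    [1,0,0,3,0,0,0],
    [1,0,0,3,0,0,0],
    [1,0,0,3,0,0,0],
    [1,0,0,3,0,0,0],
    [1,0,0,3,0,0,0],
    [1,0,0,2,0,0,0],
    [1,0,0,0,0,0,0],
    [1,0,-2,0,0,0,0],
    [1,0,-6,0,0,0,0],
    [1,0,0,-16,0,0,0],
    [1,0,3,0,0,0,0],
  ],
)

```text
time: 8.1
tool_pos: [0.4883, 0.0415, 0.0561]
tool_rot: [-0.526, 0.526, -0.473, 0.472]
contact_force: [0.7, 0.4, -0.4]
gripper_width: -0.001
```

```bash
python3 rel.py w5
```

```text
8.1 [0.48828864 0.04145129 0.05614322] [ 0.7395462   0.3913408  -0.42234805]
amber [303. 229.] 1985 [-26.5  10. ] 25.5 [-6.2  9.1] 21.6
amber [422. 255.] 499 [-3.1 79.8] 17.7 [ 3.2 78.9] 17.8
amber [408. 303.] 302 [29.  76.2] 19.9 [34.2 76.8] 16.7
line 120 [np.int64(333)] [np.int64(337)] 335.0 [-73.5  26.9]
line 160 [np.int64(331)] [np.int64(336)] 333.5 [-51.7  26.6]
line 200 [np.int64(275)] [np.int64(334)] 315.85714285714283 [-29.2  17.4]
line 240 [np.int64(399)] [np.int64(409)] 404.0 [-4.5 72.4]
```

View pics/w5.png

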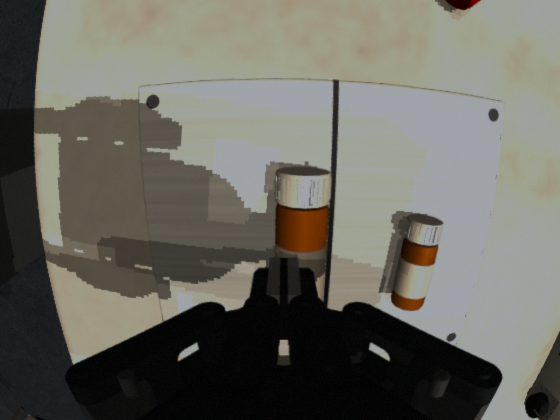

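The vial is at (303,230) and the line at (334,160), so about 17 mm remain. The last stroke is 34 mm, then I lift clear.

Request:
apply_moves(
  moves=[
    [1,0,3,0,0,0,0],
    [1,0,1,0,0,0,0],
    [1,0,1,0,0,0,0],
    [1,0,0,2,0,0,0],
    [1,0,0,3,0,0,0],
    [1,0,0,3,0,0,0],
    [1,0,0,3,0,0,0],
    [1,0,0,3,0,0,0],
    [1,0,0,3,0,0,0],
    [1,0,0,3,0,0,0],
    [1,0,0,3,0,0,0],
    [1,0,0,3,0,0,0],
    [1,0,0,3,0,0,0],
    [1,0,0,3,0,0,0],
    [1,0,0,2,0,0,0],
    [1,0,0,0,0,0,0],
    [1,0,-2,0,0,0,0],
    [1,0,-6,0,0,0,0],
    [1,0,-40,0,0,0,0],
  ],
)

```text
time: 10.05
tool_pos: [0.5185, 0.0453, 0.0942]
tool_rot: [-0.523, 0.529, -0.476, 0.469]
contact_force: [0.2, 0.3, 0.1]
gripper_width: 0.001
```

Request:
apply_moves(
  moves=[
    [1,0,-45,0,0,0,0],
    [1,0,-45,0,0,0,0],
    [1,0,0,0,0,0,0],
    [1,0,0,0,0,0,0],
  ],
)

```text
time: 10.45
tool_pos: [0.524, 0.045, 0.1911]
tool_rot: [0.527, -0.525, 0.472, -0.473]
contact_force: [0.9, 0.8, -0.0]
gripper_width: -0.001
```

```bash
python3 rel.py w6; python3 -c "
from h import *
cv2.imwrite('pics/s6.png',manip.grab_frame('scene'))"
```

```text
10.45 [0.52401937 0.04499292 0.19105535] [ 0.88304017  0.76999752 -0.02014522]
amber [273. 177.] 609 [-24.8  -9.8] 23.9 [-11.6  -9.8] 24.2
amber [329. 195.] 208 [-2.2 42.8] 17.2 [-0.2 42. ] 17.3
amber [325. 227.] 143 [30.8 39.8] 18.6 [29.8 39.2] 19.7
amber [272. 239.] 399 [ 39.  -11.8] 24.3 [ 47.4 -11.8] 24.6
line 120 [np.int64(273)] [np.int64(275)] 274.0 [-71.5  -9.4]
line 160 [np.int64(236)] [np.int64(286)] 253.5625 [-33.3 -29.2]
line 200 [np.int64(257)] [np.int64(260)] 258.5 [  6.4 -25.2]
line 240 [] []
```

View pics/w6.png

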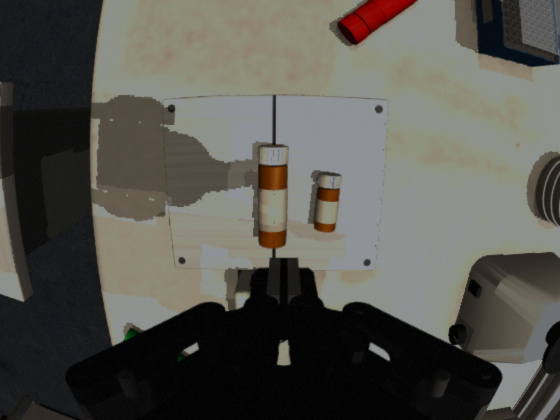

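The vial lies on the line, about 0.4 mm off centre and about 1° off parallel: vial (272,195), line (274,110) to (273,255), short vial untouched at (327,203). Next I locate the button top by triangulating the grey disc across the scene and side views.

```bash
python3 - <<'E'
from h import *
im=cv2.imread('pics/scene0.png')[180:220,260:300];im2=cv2.imread('pics/side0.png')[190:240,285:330]
cv2.imwrite('pics/btn.png',np.hstack([cv2.resize(im,(400,400),interpolation=cv2.INTER_CUBIC),cv2.resize(im2,(360,400),interpolation=cv2.INTER_CUBIC)]))
E
```

```text
(no output)
```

View pics/btn.png

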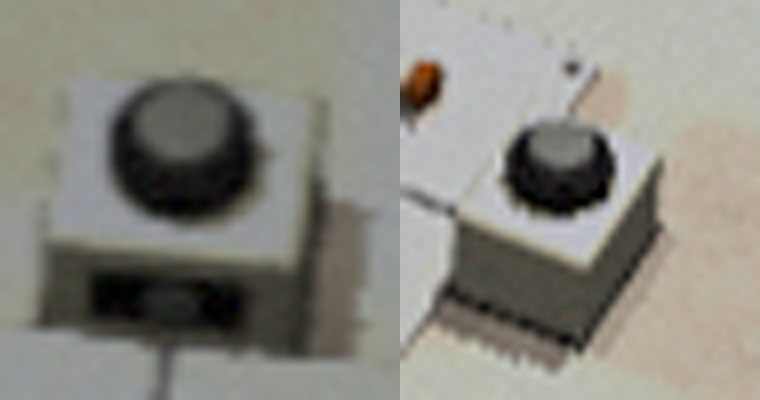

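Grey top discs: scene crop (183,120), which is pixel (277.8,191.5), and side crop (160,143), which is pixel (304.5,207.4).

```bash
python3 - <<'E'
from h import *
A=[];B=[]
for n,uv in(('scene',(277.8,191.5)),('side',(304.5,207.4))):
    c=manip.calibration(n);o=c['T'][:3,3];d=ray(n,uv,0)-o;d/=np.linalg.norm(d);P=np.eye(3)-np.outer(d,d);A.append(P);B.append(P@o)
    for z in(.055,.065,.075):print(n,z,ray(n,uv,z)[:2].round(4))
p=np.linalg.lstsq(np.vstack(A),np.hstack(B),rcond=None)[0];print('button',p)
s=manip.state();print('shift tool mm to reach',(Rt(s).T@(p-s['tool_pos'])*1000).round(1))
x=np.array([.9942,.1075]);y=np.array([-.1075,.9942]);d=p[:2]-[.5138,.0523];print('station',d@x,d@y)
E
```

```text
scene 0.055 [ 0.5286 -0.0832]
scene 0.065 [ 0.5271 -0.0764]
scene 0.075 [ 0.5257 -0.0696]
side 0.055 [ 0.5432 -0.0611]
side 0.065 [ 0.535  -0.0656]
side 0.075 [ 0.5268 -0.0702]
button [ 0.52617678 -0.07002452  0.07495306]
shift tool mm to reach [114.8 112.9  -8.2]
station -0.0008448905312941706 -0.12294554246632919
```

Request:
apply_moves(
  moves=[
    [1,40,0,-3,0,0,0],
    [1,40,0,-3,0,0,0],
    [1,33,0,-1,0,0,0],
    [1,0,40,0,0,0,0],
    [1,0,30,0,0,0,0],
    [1,0,15,0,0,0,0],
    [1,0,5,0,0,0,0],
    [1,0,0,0,0,0,0],
  ],
)

```text
time: 11.35
tool_pos: [0.5283, -0.0679, 0.0989]
tool_rot: [-0.526, 0.526, -0.473, 0.472]
contact_force: [-0.6, -0.6, 0.4]
gripper_width: 0.002
```

Request:
apply_moves(
  moves=[
    [1,0,2,0,0,0,0],
    [1,0,2,0,0,0,0],
    [1,0,2,0,0,0,0],
    [1,0,0,0,0,0,0],
  ],
)

```text
time: 11.75
tool_pos: [0.5291, -0.0683, 0.0942]
tool_rot: [0.526, -0.526, 0.472, -0.473]
contact_force: [0.2, -0.6, 0.4]
gripper_width: -0.001
```

Request:
apply_moves(
  moves=[
    [1,0,1.5,0,0,0,0],
    [1,0,1.5,0,0,0,0],
    [1,0,0,0,0,0,0],
  ],
)

```text
time: 12.05
tool_pos: [0.5292, -0.0684, 0.0912]
tool_rot: [0.526, -0.526, 0.472, -0.473]
contact_force: [0.1, -0.3, 3.5]
gripper_width: -0.002
```

Request:
apply_moves(
  moves=[
    [1,0,1.5,0,0,0,0],
    [1,0,1.5,0,0,0,0],
    [1,0,0,0,0,0,0],
  ],
)

```text
time: 12.35
tool_pos: [0.5292, -0.0684, 0.0881]
tool_rot: [0.526, -0.526, 0.472, -0.473]
contact_force: [-0.4, 0.3, 3.8]
gripper_width: 0.002
```

Request:
apply_moves(
  moves=[
    [1,0,1,0,0,0,0],
    [1,0,1,0,0,0,0],
    [1,0,0,0,0,0,0],
  ],
)

```text
time: 12.65
tool_pos: [0.5293, -0.0684, 0.0869]
tool_rot: [0.526, -0.526, 0.472, -0.473]
contact_force: [-2.0, 1.6, 9.0]
gripper_width: -0.003
```

Request:
apply_moves(
  moves=[
    [1,0,1,0,0,0,0],
    [1,0,0,0,0,0,0],
  ],
)

```text
time: 12.85
tool_pos: [0.5294, -0.0684, 0.0869]
tool_rot: [0.526, -0.526, 0.472, -0.473]
contact_force: [-4.0, 1.9, 14.0]
gripper_width: -0.001
```

The button has hit its stop: the force jumped to 14 N and z no longer moves. I release, retreat and check.

Request:
apply_moves(
  moves=[
    [1,0,0,0,0,0,0],
    [1,0,-3,0,0,0,0],
    [1,0,-6,0,0,0,0],
    [1,0,-20,0,0,0,0],
    [1,0,-40,0,0,0,0],
    [1,0,-35,0,0,0,0],
    [1,-40,0,0,0,0,0],
    [1,-40,0,0,0,0,0],
    [1,-33,0,0,0,0,0],
    [1,0,0,0,0,0,0],
    [1,0,0,0,0,0,0],
  ],
)

```text
time: 13.95
tool_pos: [0.5161, 0.0443, 0.188]
tool_rot: [-0.526, 0.527, -0.472, 0.472]
contact_force: [-0.5, -0.2, -0.0]
gripper_width: -0.003
```

```bash
python3 rel.py w7
```

```text
13.95 [0.51613292 0.04433729 0.18795612] [-0.49065001 -0.2389219  -0.03624141]
amber [283. 178.] 609 [-24.4  -1.5] 23.7 [-11.4  -1.5] 23.9
amber [339. 196.] 212 [-2. 51.] 17.1 [-0.2 51. ] 17.2
amber [334. 228.] 140 [30.8 48.2] 18.6 [29.7 47.6] 19.6
amber [281. 240.] 401 [38.8 -3. ] 24.1 [47.2 -3. ] 24.3
line 120 [np.int64(282)] [np.int64(284)] 283.0 [-71.5  -1. ]
line 160 [np.int64(241)] [np.int64(269)] 257.15384615384613 [-33.7 -25.5]
line 200 [np.int64(265)] [np.int64(269)] 267.0 [  5.7 -16.6]
line 240 [np.int64(268)] [np.int64(268)] 268.0 [ 47.6 -16.2]
```

View pics/w7.png

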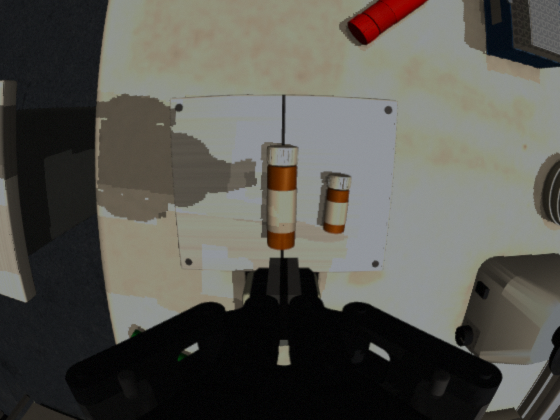

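The vial is still on the line at (282,197), with the line visible at (284,110) and (282,255). The arm is clear, so I hand in.

```bash
python3 -c "
from plant import manip
print(manip.job_done())"
```

```text
the job is handed in; nothing more can be done
None
```

I rolled the long amber vial about 50 mm onto the reading line, then pressed the reader button to its stop and let it go. I handed the job in at about 14 s.

- **Rolling:** it took three fingertip strokes over the top of the vial. The force was about 6 N at most where I read it, during the first stroke.
- **Vial position:** my last wrist picture, after the button press, puts its middle about 0.5 mm from the line's centre and about 1° off parallel. It matches the picture from before the press.
- **Button:** the tip went down about 6 mm after contact, and the force then rose to 14 N with no further travel. That shows the button bottomed out. I did not see its release directly; the spring should have returned it once the tip lifted clear.
- **Everything else:** the short vial is where it was, and the arm was well clear at hand-in with no force reading above noise. I made no separate check on the timer, calculator and marker, but the arm did not go near them.

No check failed. My automatic line finder gave wrong readings on rows where the vial or a shadow hid the line, so I ignored those and used the clear rows.

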